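# Unbolt the sprung lid of the board test fixture

### The job

Release the lid of the test fixture: with one fingertip press the sprung catch plate down and hold it down, and while it is down push the bolt's upright cross bar with the other fingertip, out of the lid's eye, all the way to the end of its travel so that the lid pops up. Then let go of both, so that the catch springs back up and locks the bolt in the drawn position. Only press and push, do not grasp or lift anything, and leave the things lying around where they are.

Things in the scene. Friction and masses are not known exactly. Their poses are not given: they have to be found in the camera images.
- fixture: Grey test fixture fixed on the bench: a box 45 mm high, from x = -100 to 175 mm and y = -125 to 125 mm in its own frame, a hinged clear-windowed lid over its far part, a bolt and a catch plate on the open sill on the robot's side. Origin: on the bench, below the pushed face of the shut bolt's cross bar. x points across the lid to its hinge, y the way the bolt is drawn open, z up.
- bolt (a joint): Travel of the bolt along the fixture's y, in m: 0 shut, 0.051 fully drawn (end stop); friction 1.5 N. Its 12 mm rod lies at x = 0, top 65 mm above the bench, and leaves the lid's eye after about 0.040. With the catch up a lug on it is stopped by the catch's teeth after 3 mm. From 0.047 on it is past the last tooth and the rising catch locks it drawn.
- bar_face (a point): Middle of the -y face (the one to push) of the bolt's upright black cross bar; moves with the bolt; 95 mm above the bench. Bar: 40 mm wide (fixture x = -20 to 20 mm), 12 mm thick along y, from 82 to 105 mm above the bench, with a 14 mm wide steel stem below. Behind this face, above the rod, 39 mm are free up to a fixed guide bridge.
- rod_eye (a point): Centre of the eye on the lid's tongue that the shut bolt passes through; moves with the lid. At x = 0, y = -60 mm in the fixture's frame, 15 mm long in y, its top 73 mm above the bench when shut. Fixed bridges over the rod, 70 mm high, stand at y = -51 to -39 mm and y = 69 to 106 mm.
- catch (a joint): How far the catch plate is pressed down, in m: 0 up (sprung), 0.010 fully down (hard stop). The spring takes 2 N at first and 4 N fully down. The plate stays level wherever it is pressed. Down by 7 mm or more it frees the bolt. Its three teeth stand along the whole travel, so let up half way it stops the bolt again.
- catch_top (a point): Centre of the top of the catch plate, moves with it: a level ribbed aluminium plate 46 mm wide (fixture x = -90 to -44 mm) and 125 mm long (y = -60 to 65 mm), nearer the robot than the bolt; top 85 mm above the bench when up, 75 mm when fully down. It lies beside the whole path of the cross bar: a fingertip can slide along it while pressing.
- lid (a joint): Opening angle of the lid, in rad: 0 shut, 0.22 fully up. A spring lifts it by itself once the bolt has left its eye. Held by the bolt it stands at 0 to 0.02.
- lid_front (a point): Middle of the lid's front edge, on its top, at x = 40 mm in the fixture's frame, 73 mm above the bench when shut; it rises about 30 mm as the lid pops up.
- usb_stick: Bystander: red USB stick, 17 x 52 x 8 mm, lying loose on the fixture's sill in front, at its -y end. Origin: centre of its underside.
- flux_bottle: Bystander: small white bottle, 33 mm across, 94 mm high, loose on the bench on the -y side of the fixture. Origin: centre of its underside.
- screwdriver: Bystander: small screwdriver with a yellow handle, 134 mm long, loose on the bench on the +y side of the fixture. Origin: centre of its underside.
- tweezers: Bystander: black tweezers, 124 mm long, loose on the bench in front of the fixture. Origin: centre of their underside.
- tape_roll: Bystander: flat roll of amber tape, 68 mm across, 12 mm high, loose on the bench on the -y side of the fixture. Origin: centre of its underside.

How it is judged:
On the way, in this order (a step that is already met when the one before it is completed fails the run):
1. the catch plate is pressed down while the bolt is still shut (value of joint catch above 0.0065 m and value of joint bolt below 0.006 m), for 0.1 s.
2. the bolt is on its way with the catch held down (value of joint catch above 0.0065 m and value of joint bolt above 0.012 m), for 0.05 s.
3. the bolt is fully drawn with the catch still held down (value of joint catch above 0.0065 m and value of joint bolt above 0.0465 m), for 0.1 s.
At the end, for the whole second after the job is handed in: The bolt is drawn by at least 45.5 of its 51 mm, the catch is back up (pressed by less than 2 mm) and so locks it, and the lid stands open by more than 0.15 rad (value of joint bolt above 0.0455 m and value of joint catch below 0.002 m and value of joint lid above 0.15 rad); the robot touches nothing.
It fails at once if a bystander is lifted or shifted by more than 30 mm (distance of any of usb_stick, flux_bottle, screwdriver, tweezers, tape_roll from where it was at the start of the episode above 0.03 m).
It also fails if it takes over 38 s, if anything falls off the work surface, if the arm or the gripper's body presses on something with over 40 N, if the wrist force passes 120 N, or if a joint passes its speed limit or range.

### The arm

A 6-joint arm with a two-finger parallel gripper is mounted at the origin on a cart in front of the work surface, level with it; the furniture and walls round the work are solid. World frame = base frame: x ahead of the robot, y to its left, z up, the work surface at z = 0. Lengths are in m, angles in rad, forces in N, time in s.
With the tool pointing down it reaches from about 0.35 to 0.975 m from the base axis. Payload 4.9 kg.
Tool frame: the origin (TCP) lies at the very end of the fingers, on their centre line; the grasp point (between the pads) lies 19 mm behind it; z points along the fingers, y is the line along which they close (so a half turn about z gives the same grasp; the last joint's range is limited). The gripper opens to 85 mm and grips with 20 to 120 N. Pads are 22 mm wide; open, the fingers measure 114 mm over their backs; the gripper's body (76 mm by 85 mm) begins 54 mm behind the grasp point. The pads swing forward as they close: fully open they stand 13 mm farther back than shut.
Start: joints at [1.04, 0.053, 1.613, -0, 1.476, -0.119], TCP at [0.25, 0.573, 0.21] pointing down, gripper open.
Joint ranges: [-3.01, 3.01], [-1.01, 2.22], [0.06, 2.58], [-1.02, 4.17], [0.09, 2.62], [-3.14, 3.14]. Speed limits (rad/s): [2.57, 2.57, 3.14, 3.14, 3.14, 3.14].

### API

Orientations are given as a rotation vector (axis times angle).
In Python, from station import get_obs, get_image, finish_job gives the robot as it stands. The module is installed in compiled form; this text tells all that it offers.
- The arm moves only by the tool carry_out, never from a script. Its argument "rows" is a list of rows, each a list of 7 numbers: the turn, a rotation vector about the tool's x, y, z as a fraction of full scale, then the shift along the tool's x, y, z as a fraction of full scale, then the closure, from -1 (fully open) to 1 (shut). A call has 1 to 5 rows; each row is the pose to reach, as a shift and turn from the pose commanded when the call began, along the tool's axes at that moment, turning the shorter way round; what a row does not reach only later rows make up. Full scale, the value 1, is 300 mm for a shift and pi rad for a turn. A row lasts 1/10 s, in which the tool goes at most 50 mm and 8.59 degrees, less where a joint would pass 70% of its speed; a pose out of reach is approached as far as the arm can. A call with a number of a shift or a turn outside -1 to 1 is refused whole. A call with a gripper value outside its range is refused whole. The fingers move at their own pace and stop on an object; "force" is the grip in N (left out, the last holds). Time passes only in rows, so rows that repeat a pose let the fingers close. It gives the time, the measured TCP pose, the force, the opening and the grip force at its end, in the units of the state.
- get_obs(): the state, without advancing time (a new reading comes with each control period).
- get_image(name): name is "scene" or "top" or "wrist"; returns a dict with "img" (480x640x3 uint8, blue, green, red), "mtx" (3x3 intrinsics, pixels), "R" (3x3) and "t" (3): a world point X has camera coordinates R X + t. Camera axes: x right, y down, z forward; pixel columns grow to the right and rows downward; lengths in m; the calibration is good to about 2 mm. The wrist camera is an equidistant fisheye: a pixel r from the principal point sees the ray r / f radians off the axis. A picture is of the moment at which its call begins. There is no depth.
- finish_job(): hands the job in; it is judged then, once.
The state is a dict: "t": time; "q": joint angles; "dq": joint speeds; "effort": joint torques, N m; "tool_pos": TCP position; "tool_rot": TCP orientation; "contact_force": force on the tool from outside, world axes, zero at the start; "wrist_torque": the same for the moment, N m; "opening": finger opening in m; "grip_force": force on a finger pad.
Only numpy, scipy, OpenCV 4.12 (cv2) and the standard library are available. Lean on these libraries where they do the work, as an engineer would, in place of code of your own. Each camera call takes 0.05 s, during which the arm holds its last target. There are 200 camera calls.

## Working session

There is one attempt and no reset: what is moved stays moved. The work goes in short steps, Python scripts to look and compute and a tool call to move; the robot and the scene stay as the last step left them, time stands still between calls to the robot, and variables do not carry over. Pictures are saved under pics/ and viewed, at most 10 in all, crops included, and the job is handed in when it is done.

Besides the shell and the picture viewer there is one more tool, called after ">>>" by a JSON object that holds its "op" and its "data". carry_out: Moves the arm, as the interface text tells. Shift numbers are shares of 300 mm and turn numbers shares of pi rad, none past 1 either way. Its arguments: {"type":"object","properties":{"rows":{"type":"array"},"force":{"type":"number"}},"required":["rows"]}

```bash
mkdir -p pics
python3 - <<'E'
from station import *
import cv2,numpy as np
for n in("scene","top"):
    d=get_image(n); cv2.imwrite(f"pics/{n}0.png",d["img"]); np.savez(f"{n}0.npz",**d)
    print(n,(-d["R"].T@d["t"]).round(3),d["mtx"].round(1).tolist())
o=get_obs();print({k:np.round(o[k],3) for k in o})
E
```

```text
scene [ 0.166 -0.593  0.594] [[474.4, 0.0, 325.3], [0.0, 474.4, 241.1], [0.0, 0.0, 1.0]]
top [ 0.463 -0.044  0.912] [[436.0, 0.0, 314.4], [0.0, 436.0, 235.1], [0.0, 0.0, 1.0]]
{'t': np.float64(0.1), 'q': array([ 1.04 ,  0.053,  1.614, -0.   ,  1.476, -0.119]), 'dq': array([ 0.   , -0.001, -0.004, -0.001, -0.001, -0.001]), 'effort': array([ 0.0000e+00, -3.9490e+01, -3.7136e+01, -0.0000e+00,  4.0000e-03,
       -0.0000e+00]), 'tool_pos': array([0.25 , 0.572, 0.209]), 'tool_rot': array([-6.420e-01, -3.075e+00,  3.000e-03]), 'contact_force': array([-0.547, -0.622,  0.31 ]), 'wrist_torque': array([-0.007, -0.022,  0.035]), 'grip_force': np.float64(0.0), 'opening': np.float64(0.085)}
```

View pics/scene0.png

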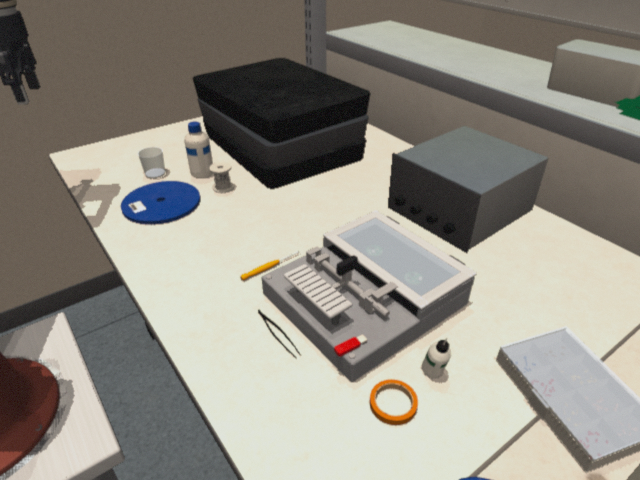

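View pics/top0.png

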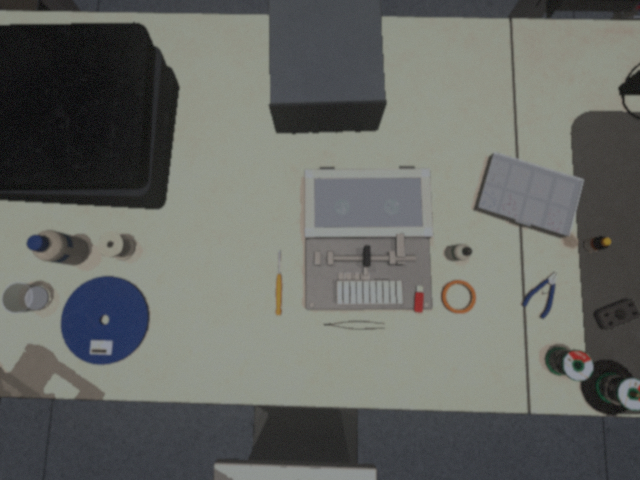

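The fixture stands nearly square to the world. In the top view the bar is at about (367,256) and the catch at about (369,292). I'll enlarge both views.

Run:
```python
import cv2
a=cv2.imread("pics/top0.png")[225:320,300:440]; cv2.imwrite("pics/topc.png",cv2.resize(a,None,fx=5.5,fy=5.5,interpolation=cv2.INTER_CUBIC))
a=cv2.imread("pics/scene0.png")[235:375,255:415]; cv2.imwrite("pics/scenec.png",cv2.resize(a,None,fx=4,fy=4,interpolation=cv2.INTER_CUBIC))
```

```text
(no output)
```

View pics/topc.png

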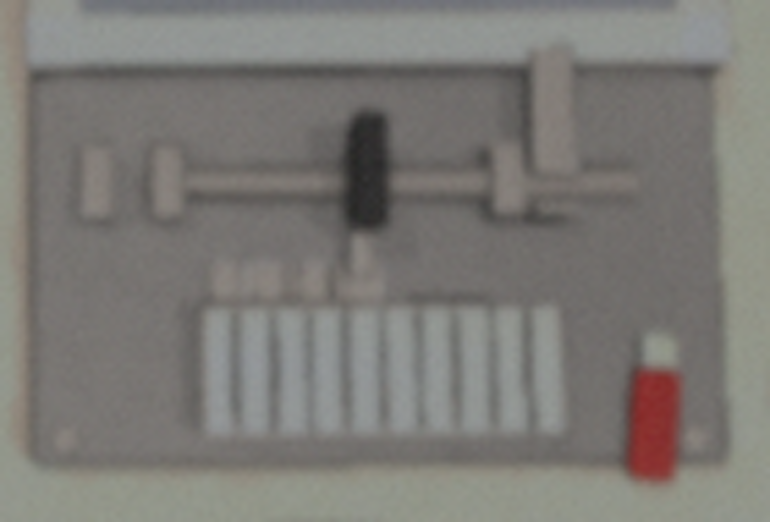

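View pics/scenec.png

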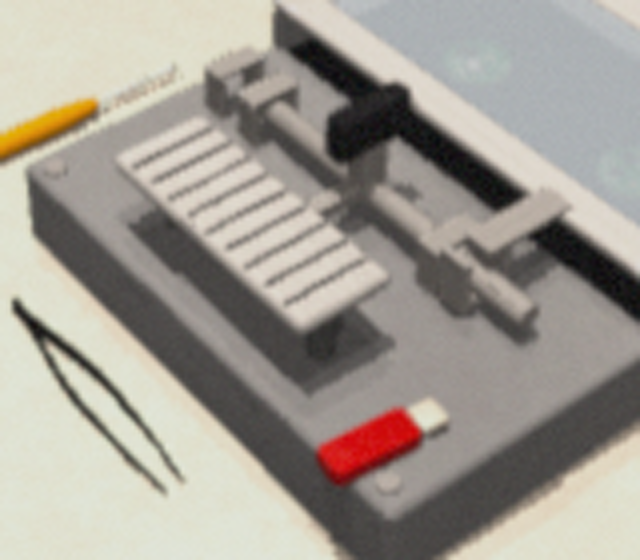

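```bash
cat > h.py <<'E'
import numpy as np,cv2
from scipy.spatial.transform import Rotation as Ro
def ray(d,p):
    v=d["R"].T@np.linalg.solve(d["mtx"],[*p,1]);return -d["R"].T@d["t"],v
def tri(A,p,B,q):
    a,u=ray(A,p);b,v=ray(B,q);s=np.linalg.lstsq(np.c_[u,-v],b-a,rcond=None)[0]
    P,Q=a+s[0]*u,b+s[1]*v;return (P+Q)/2,np.linalg.norm(P-Q)
def atz(d,p,z):
    a,u=ray(d,p);return a+u*(z-a[2])/u[2]
E
python3 - <<'E'
from h import *
T=np.load("top0.npz");S=np.load("scene0.npz")
t=lambda c,r:(300+c/5.5-.4,225+r/5.5-.4); s=lambda c,r:(255+c/4-.4,235+r/4-.4)
for n,a,b in [("-+",(205,435),(118,160)),("++",(205,305),(207,118)),("+-",(562,303),(387,273)),("--",(565,433),(303,328)),
 ("bar top -y+x",(385,113),(407,92)),("bar top -y-x",(384,225),(342,130))]:
    P,e=tri(T,t(*a),S,s(*b));print(n,P.round(4),round(e,4))
for c in[(205,435),(205,305),(562,303),(565,433)]:print("cat",atz(T,t(*c),.085).round(4))
for c in[(385,113),(384,225)]:print("bar",atz(T,t(*c),.105).round(4))
for c in[(635,182),(190,182)]:print("rod",atz(T,t(*c),.065).round(4))
for c in[(30,463),(722,463)]:print("box",atz(T,t(*c),.045).round(4))
from station import get_obs
print(Ro.from_rotvec(get_obs()["tool_rot"]).as_matrix().round(3))
E
```

```text
-+ [ 0.4643 -0.0741  0.0847] 0.0002
++ [ 0.5088 -0.0734  0.0849] 0.0006
+- [ 0.5111 -0.1943  0.0875] 0.0029
-- [ 0.4682 -0.1962  0.0852] 0.0006
bar top -y+x [ 0.5722 -0.1311  0.1064] 0.0034
bar top -y-x [ 0.5357 -0.1322  0.1044] 0.0005
cat [ 0.4644 -0.0742  0.085 ]
cat [ 0.5085 -0.0733  0.085 ]
cat [ 0.5125 -0.1956  0.085 ]
cat [ 0.4685 -0.1964  0.085 ]
bar [ 0.5739 -0.1323  0.105 ]
bar [ 0.5358 -0.1322  0.105 ]
rod [ 0.5571 -0.2251  0.065 ]
rod [ 0.5529 -0.0678  0.065 ]
box [ 0.4528 -0.0134  0.045 ]
box [ 0.4598 -0.2594  0.045 ]
[[-0.916  0.4   -0.001]
 [ 0.4    0.916 -0.002]
 [ 0.    -0.002 -1.   ]]
```

The triangulated heights match the text: the plate is at 0.085 and the bar top at 0.105. The fixture's origin is about (0.555, -0.134) with a yaw of about 0.03 rad. I'll start the approach and set the fingers to about 55 mm open.

>>> {"op": "carry_out", "data": {"rows": [[0,0,0,-0.58,-0.6,0,-0.3],[0,0,0,-0.58,-0.6,0,-0.3],[0,0,0,-0.58,-0.6,0,-0.3],[0,0,0,-0.58,-0.6,0,-0.3],[0,0,0,-0.58,-0.6,0,-0.3]]}}

```text
t: 0.6
tool_pos: [0.3374, 0.3365, 0.2096]
tool_rot: [-0.641, -3.075, 0.001]
contact_force: [2.0, -0.0, 0.2]
opening: 0.0557
grip_force: 0.0
```

>>> {"op": "carry_out", "data": {"rows": [[0,0,0,-0.58,-0.6,0,-0.3],[0,0,0,-0.58,-0.6,0,-0.3],[0,0,0,-0.58,-0.6,0,-0.3],[0,0,0,-0.58,-0.6,0,-0.3],[0,0,0,-0.58,-0.6,0,-0.3]]}}

```text
t: 1.1
tool_pos: [0.4247, 0.1023, 0.21]
tool_rot: [0.642, 3.075, 0.0]
contact_force: [0.9, 0.5, -0.2]
opening: 0.0549
grip_force: 0.0
```

>>> {"op": "carry_out", "data": {"rows": [[0,0,0.23,-0.58,-0.6,0,-0.3],[0,0,0.23,-0.58,-0.6,0,-0.3],[0,0,0.23,-0.58,-0.6,0,-0.3],[0,0,0.23,-0.58,-0.6,0,-0.3],[0,0,0.23,-0.58,-0.6,0,-0.3]]}}

```text
t: 1.6
tool_pos: [0.5121, -0.1322, 0.2098]
tool_rot: [-1.696, -2.644, -0.0]
contact_force: [0.5, -0.2, 0.4]
opening: 0.0553
grip_force: 0.0
```

>>> {"op": "carry_out", "data": {"rows": [[0,0,0.13,-0.083,0.004,0,-0.3],[0,0,0.13,-0.083,0.004,0.1,-0.3],[0,0,0.13,-0.083,0.004,0.25,-0.3],[0,0,0.13,-0.083,0.004,0.25,-0.3],[0,0,0.13,-0.083,0.004,0.25,-0.3]]}}

```text
t: 2.1
tool_pos: [0.5228, -0.1517, 0.1344]
tool_rot: [-2.186, -2.253, 0.002]
contact_force: [1.3, -0.1, 0.8]
opening: 0.0555
grip_force: 0.0
```

Run:
```python
from station import *
from h import *
o=get_obs();print(o["tool_pos"].round(4),Ro.from_rotvec(o["tool_rot"]).as_matrix().round(3).tolist(),o["contact_force"].round(2))
ims=[]
for n in("scene","wrist"):
    d=get_image(n);np.savez(f"{n}1.npz",**d);ims.append(d)
a=cv2.resize(ims[0]["img"][190:350,255:415],(480,480),interpolation=cv2.INTER_CUBIC)
b=ims[1]["img"];cv2.imwrite("pics/both1.png",a);cv2.imwrite("pics/w1.png",b)
```

```text
[ 0.5228 -0.1517  0.1344] [[-0.03, 1.0, -0.003], [1.0, 0.03, 0.001], [0.001, -0.003, -1.0]] [ 1.27 -0.12  0.76]
```

View pics/both1.png

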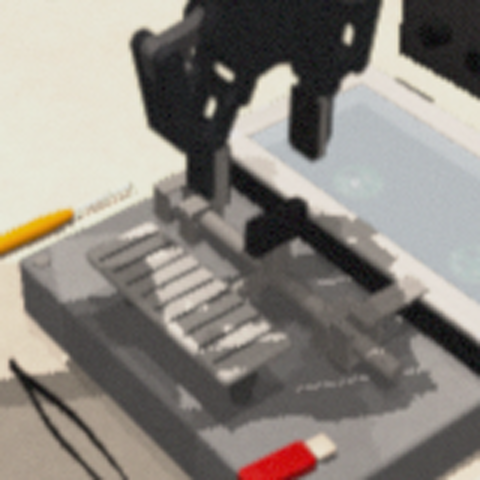

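View pics/w1.png

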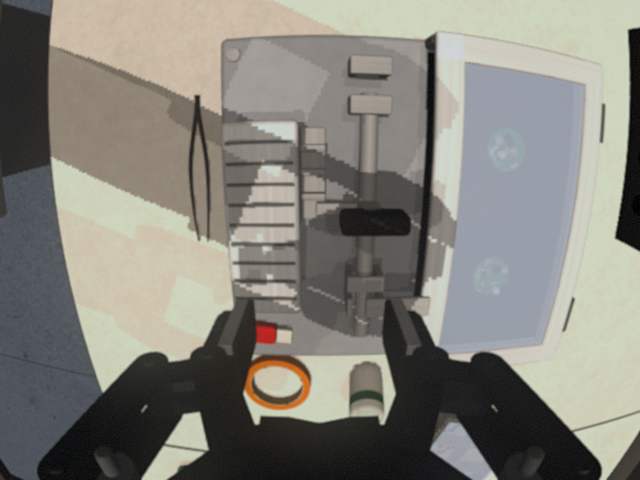

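The wrist view shows the fingers straddling x evenly: left tip at about (235,300) in line with the plate, right tip at about (402,300) in line with the bar at (375,222). I'll check the fixture pose with the fisheye model.

Run:
```python
from h import *
W=np.load("wrist1.npz");K=W["mtx"];C=-W["R"].T@W["t"];print(C.round(4))
def at(p,z):
    u=np.array([(p[0]-K[0,2])/K[0,0],(p[1]-K[1,2])/K[1,1]]);r=np.hypot(*u)
    v=W["R"].T@np.r_[u/r*np.sin(r),np.cos(r)];return (C+v*(z-C[2])/v[2]).round(4)
for p in[(225,122),(297,122),(234,298)]:print("plate",at(p,.085))
for p in[(340,209),(410,209),(340,233),(410,236)]:print("bar",at(p,.105),at(p,.082))
for p in[(255,310),(385,310),(218,345),(420,345),(255,298)]:print("tip",at(p,.138))
```

```text
[ 0.5215 -0.0705  0.3016]
plate [ 0.4665 -0.0726  0.085 ]
plate [ 0.5089 -0.0726  0.085 ]
plate [ 0.4683 -0.1863  0.085 ]
bar [ 0.5344 -0.1188  0.105 ] [ 0.5359 -0.1244  0.082 ]
bar [ 0.5735 -0.1172  0.105 ] [ 0.5795 -0.1227  0.082 ]
bar [ 0.535  -0.1325  0.105 ] [ 0.5366 -0.1397  0.082 ]
bar [ 0.5751 -0.133   0.105 ] [ 0.5814 -0.1403  0.082 ]
tip [ 0.4918 -0.1643  0.138 ]
tip [ 0.5579 -0.1623  0.138 ]
tip [ 0.47   -0.1879  0.138 ]
tip [ 0.58   -0.1845  0.138 ]
tip [ 0.4921 -0.1574  0.138 ]
```

>>> {"op": "carry_out", "data": {"rows": [[0,0,0,-0.005,0,0.07,-0.3],[0,0,0,-0.005,0,0.13,-0.3],[0,0,0,-0.005,0,0.13,-0.3],[0,0,0,-0.005,0,0.145,-0.3],[0,0,0,-0.005,0,0.145,-0.3]]}}

```text
t: 2.7
tool_pos: [0.5246, -0.1539, 0.0933]
tool_rot: [2.188, 2.251, 0.001]
contact_force: [-0.3, -0.4, -0.4]
opening: 0.0555
grip_force: 0.0
```

>>> {"op": "carry_out", "data": {"rows": [[0,0,0,0,0,0.01,-0.3],[0,0,0,0,0,0.02,-0.3],[0,0,0,0,0,0.02,-0.3],[0,0,0,0,0,0.02,-0.3]]}}

```text
t: 3.1
tool_pos: [0.5236, -0.1536, 0.0857]
tool_rot: [-2.19, -2.252, 0.0]
contact_force: [-0.6, -0.3, 0.1]
opening: 0.0557
grip_force: 0.0
```

>>> {"op": "carry_out", "data": {"rows": [[0,0,0,0,0,0.01,-0.3],[0,0,0,0,0,0.02,-0.3],[0,0,0,0,0,0.02,-0.3],[0,0,0,0,0,0.02,-0.3]]}}

```text
t: 3.5
tool_pos: [0.5235, -0.1536, 0.0795]
tool_rot: [-2.19, -2.252, 0.0]
contact_force: [0.1, 0.4, 0.6]
opening: 0.0556
grip_force: 0.0
```

>>> {"op": "carry_out", "data": {"rows": [[0,0,0,0,0,0.01,-0.3],[0,0,0,0,0,0.01,-0.3],[0,0,0,0,0,0.01,-0.3]]}}

```text
t: 3.8
tool_pos: [0.5236, -0.1536, 0.0766]
tool_rot: [-2.19, -2.252, 0.0]
contact_force: [0.1, -0.5, 0.0]
opening: 0.0553
grip_force: 0.0
```

>>> {"op": "carry_out", "data": {"rows": [[0,0,0,0,0,0.01,-0.3],[0,0,0,0,0,0.01,-0.3],[0,0,0,0,0,0.01,-0.3]]}}

```text
t: 4.1
tool_pos: [0.5235, -0.1536, 0.0735]
tool_rot: [-2.19, -2.252, 0.0]
contact_force: [-0.1, 0.5, 0.6]
opening: 0.0556
grip_force: 0.0
```

Run:
```python
from station import *
from h import *
d=get_image("scene")
cv2.imwrite("pics/s2.png",cv2.resize(d["img"][210:350,255:415],None,fx=4,fy=4,interpolation=cv2.INTER_CUBIC))
```

```text
(no output)
```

View pics/s2.png

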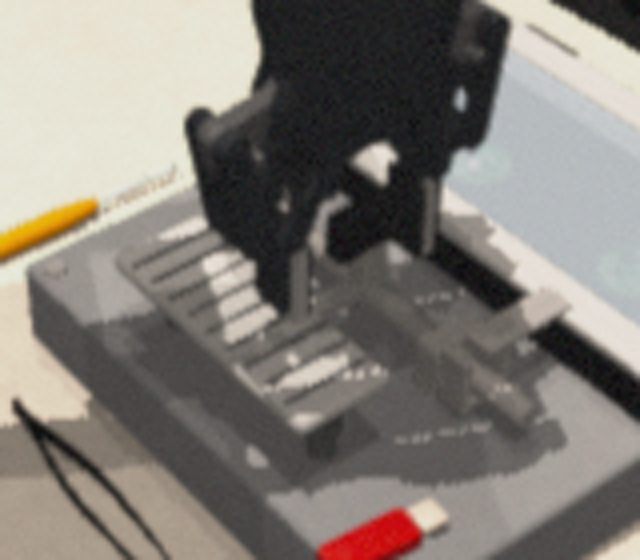

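The catch is still up (its left corner is at about (120,257), as before). The tip at about (290,312) is just above the plate, so I'll keep going down.

>>> {"op": "carry_out", "data": {"rows": [[0,0,0,0,0,0.01,-0.3],[0,0,0,0,0,0.01,-0.3],[0,0,0,0,0,0.01,-0.3]]}}

```text
t: 4.45
tool_pos: [0.5235, -0.1535, 0.0705]
tool_rot: [-2.19, -2.252, 0.0]
contact_force: [0.2, -0.1, -0.1]
opening: 0.0557
grip_force: 0.0
```

>>> {"op": "carry_out", "data": {"rows": [[0,0,0,0,0,0.01,-0.3],[0,0,0,0,0,0.01,-0.3],[0,0,0,0,0,0.01,-0.3]]}}

```text
t: 4.75
tool_pos: [0.5235, -0.1536, 0.0675]
tool_rot: [-2.19, -2.252, 0.0]
contact_force: [0.5, 0.1, -0.7]
opening: 0.0554
grip_force: 0.0
```

No force yet, which I didn't expect. I'll look from both cameras in one picture.

Run:
```python
from station import *
from h import *
d=get_image("scene");w=get_image("wrist");np.savez("scene2.npz",**d);np.savez("wrist2.npz",**w)
a=cv2.resize(d["img"][235:335,280:380],(400,400),interpolation=cv2.INTER_CUBIC)
b=cv2.resize(w["img"][150:390,200:440],(400,400),interpolation=cv2.INTER_CUBIC)
cv2.imwrite("pics/s3.png",np.hstack([a,b]))
```

```text
(no output)
```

View pics/s3.png

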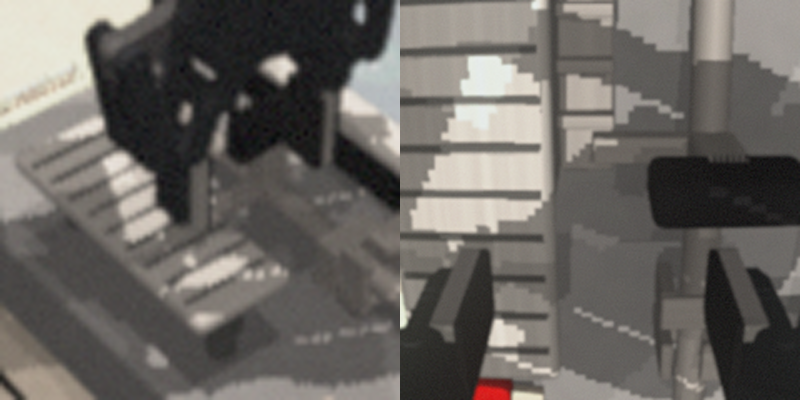

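Run:
```python
from h import *
S=np.load("scene2.npz");W=np.load("wrist2.npz");K=W["mtx"]
for x,y in[(.496,-.165),(.482,-.165),(.496,-.143)]:
  for z in(.067,.075,.085,.095):
    X=np.array([x,y,z]);p=S["mtx"]@(S["R"]@X+S["t"]);p=p[:2]/p[2]
    c=W["R"]@X+W["t"];r=np.hypot(*c[:2]);w=K[:2,2]+K[0,0]*np.arctan2(r,c[2])*c[:2]/r
    print(X,((p-[280,235])*4).round(0),"wrist crop",((w-[200,150])/.6+[400,0]).round(0))
```

```text
[ 0.496 -0.165  0.067] [211. 283.] wrist crop [508. 262.]
[ 0.496 -0.165  0.075] [211. 268.] wrist crop [504. 275.]
[ 0.496 -0.165  0.085] [211. 249.] wrist crop [499. 293.]
[ 0.496 -0.165  0.095] [211. 230.] wrist crop [494. 312.]
[ 0.482 -0.165  0.067] [182. 298.] wrist crop [463. 260.]
[ 0.482 -0.165  0.075] [182. 283.] wrist crop [458. 273.]
[ 0.482 -0.165  0.085] [182. 264.] wrist crop [451. 290.]
[ 0.482 -0.165  0.095] [182. 245.] wrist crop [443. 309.]
[ 0.496 -0.143  0.067] [178. 251.] wrist crop [506. 196.]
[ 0.496 -0.143  0.075] [178. 237.] wrist crop [502. 207.]
[ 0.496 -0.143  0.085] [178. 218.] wrist crop [496. 223.]
[ 0.496 -0.143  0.095] [178. 199.] wrist crop [490. 240.]
```

The geometry puts the tips at about z = 0.096, well above the TCP reading, so there is still a gap. I'll continue down and watch the force.

>>> {"op": "carry_out", "data": {"rows": [[0,0,0,0,0,0.01,-0.3],[0,0,0,0,0,0.02,-0.3],[0,0,0,0,0,0.02,-0.3]]}}

```text
t: 5.15
tool_pos: [0.5232, -0.1534, 0.061]
tool_rot: [-2.189, -2.252, 0.001]
contact_force: [-0.6, -1.0, -0.5]
opening: 0.0557
grip_force: 0.0
```

>>> {"op": "carry_out", "data": {"rows": [[0,0,0,0,0,0.01,-0.3],[0,0,0,0,0,0.01,-0.3],[0,0,0,0,0,0.01,-0.3]]}}

```text
t: 5.45
tool_pos: [0.5237, -0.1537, 0.0589]
tool_rot: [2.19, 2.252, -0.0]
contact_force: [0.2, 0.3, 0.9]
opening: 0.0557
grip_force: 0.8
```

>>> {"op": "carry_out", "data": {"rows": [[0,0,0,0,0,0.01,-0.3],[0,0,0,0,0,0.01,-0.3],[0,0,0,0,0,0.01,-0.3]]}}

```text
t: 5.75
tool_pos: [0.5239, -0.1537, 0.0559]
tool_rot: [2.19, 2.252, 0.0]
contact_force: [-0.4, 1.0, 1.2]
opening: 0.0556
grip_force: 1.1
```

Run:
```python
from station import *
from h import *
o=get_obs();print(o["wrist_torque"].round(3),o["contact_force"].round(2),o["tool_pos"].round(4))
d=get_image("scene");w=get_image("wrist");np.savez("scene3.npz",**d);np.savez("wrist3.npz",**w)
a=cv2.resize(d["img"][235:335,280:380],(400,400),interpolation=cv2.INTER_CUBIC)
b=cv2.resize(w["img"][150:390,200:440],(400,400),interpolation=cv2.INTER_CUBIC)
cv2.imwrite("pics/s4.png",np.hstack([a,b]))
```

```text
[-0.035  0.041  0.004] [-0.35  0.96  1.17] [ 0.5239 -0.1537  0.0559]
```

View pics/s4.png

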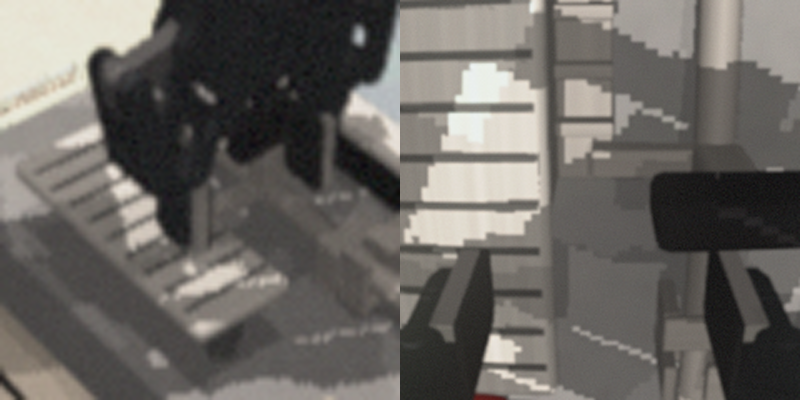

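Contact has started: the tip at crop (205,250) corresponds to z ≈ 0.085, with Fz about 1.2 N. So the tips stand about 28 mm behind the TCP. Now I'll press the catch down.

>>> {"op": "carry_out", "data": {"rows": [[0,0,0,0,0,0.01,-0.3],[0,0,0,0,0,0.015,-0.3],[0,0,0,0,0,0.015,-0.3]]}}

```text
t: 6.15
tool_pos: [0.5239, -0.1537, 0.0512]
tool_rot: [2.19, 2.252, 0.0]
contact_force: [1.4, -0.7, 3.1]
opening: 0.0553
grip_force: 1.6
```

>>> {"op": "carry_out", "data": {"rows": [[0,0,0,0,0,0.01,-0.3],[0,0,0,0,0,0.01,-0.3],[0,0,0,0,0,0.01,-0.3]]}}

```text
t: 6.45
tool_pos: [0.524, -0.1538, 0.0496]
tool_rot: [2.19, 2.252, -0.0]
contact_force: [-1.8, 0.7, 9.2]
opening: 0.0556
grip_force: 5.1
```

Fz has jumped to 9 N, so the catch is on its hard stop. Next I push along tool +x.

>>> {"op": "carry_out", "data": {"rows": [[0,0,0,0.01,0,0,-0.3],[0,0,0,0.02,0,0,-0.3],[0,0,0,0.03,0,0,-0.3],[0,0,0,0.04,0,0,-0.3],[0,0,0,0.05,0,0,-0.3]]}}

```text
t: 6.95
tool_pos: [0.5244, -0.1411, 0.0498]
tool_rot: [2.186, 2.249, -0.003]
contact_force: [-0.8, -6.1, 5.3]
opening: 0.0555
grip_force: 4.3
```

>>> {"op": "carry_out", "data": {"rows": [[0,0,0,0.013,0,0,-0.3],[0,0,0,0.026,0,0,-0.3],[0,0,0,0.04,0,0,-0.3],[0,0,0,0.05,0,0,-0.3],[0,0,0,0.05,0,0,-0.3]]}}

```text
t: 7.45
tool_pos: [0.5239, -0.1255, 0.0497]
tool_rot: [2.186, 2.25, -0.003]
contact_force: [-1.2, -5.7, 6.8]
opening: 0.0554
grip_force: 3.6
```

>>> {"op": "carry_out", "data": {"rows": [[0,0,0,0.013,0,0,-0.3],[0,0,0,0.026,0,0,-0.3],[0,0,0,0.04,0,0,-0.3],[0,0,0,0.05,0,0,-0.3],[0,0,0,0.05,0,0,-0.3]]}}

```text
t: 7.95
tool_pos: [0.5235, -0.1105, 0.0497]
tool_rot: [2.186, 2.25, -0.002]
contact_force: [-0.8, -4.7, 7.2]
opening: 0.0555
grip_force: 3.7
```

>>> {"op": "carry_out", "data": {"rows": [[0,0,0,0.013,0,0,-0.3],[0,0,0,0.026,0,0,-0.3],[0,0,0,0.04,0,0,-0.3],[0,0,0,0.04,0,0,-0.3],[0,0,0,0.04,0,0,-0.3]]}}

```text
t: 8.45
tool_pos: [0.5231, -0.0982, 0.0497]
tool_rot: [2.187, 2.25, -0.002]
contact_force: [-0.5, -3.1, 8.4]
opening: 0.0555
grip_force: 3.7
```

>>> {"op": "carry_out", "data": {"rows": [[0,0,0,0.01,0,0,-0.3],[0,0,0,0.015,0,0,-0.3],[0,0,0,0.015,0,0,-0.3]]}}

```text
t: 8.75
tool_pos: [0.5231, -0.0951, 0.0498]
tool_rot: [2.185, 2.248, -0.005]
contact_force: [-0.5, -8.6, 6.4]
opening: 0.0556
grip_force: 5.8
```

>>> {"op": "carry_out", "data": {"rows": [[0,0,0,0.007,0,0,-0.3],[0,0,0,0.007,0,0,-0.3]]}}

```text
t: 8.95
tool_pos: [0.5231, -0.095, 0.0498]
tool_rot: [2.184, 2.245, -0.009]
contact_force: [-1.2, -15.4, 5.0]
opening: 0.0556
grip_force: 9.4
```

That is the end stop: the position holds at y ≈ -0.095 while the force rises to 15 N. I'll hold briefly, rise 14 mm so the catch locks, back off and then go up.

>>> {"op": "carry_out", "data": {"rows": [[0,0,0,0,0,0,-0.3],[0,0,0,0,0,-0.015,-0.3],[0,0,0,0,0,-0.03,-0.3],[0,0,0,0,0,-0.05,-0.3],[0,0,0,0,0,-0.05,-0.3]]}}

```text
t: 9.45
tool_pos: [0.5192, -0.0948, 0.061]
tool_rot: [2.19, 2.249, -0.017]
contact_force: [-3.0, -18.3, -5.5]
opening: 0.0556
grip_force: 8.8
```

>>> {"op": "carry_out", "data": {"rows": [[0,0,0,-0.02,0,0,-0.3],[0,0,0,-0.035,0,0,-0.3],[0,0,0,-0.035,0,-0.1,-0.3],[0,0,0,-0.035,0,-0.25,-0.3],[0,0,0,-0.035,0,-0.4,-0.3]]}}

```text
t: 9.95
tool_pos: [0.5213, -0.0999, 0.1833]
tool_rot: [-2.188, -2.251, 0.001]
contact_force: [0.7, 0.5, -0.7]
opening: 0.0555
grip_force: 0.0
```

>>> {"op": "carry_out", "data": {"rows": [[0,0,0,-0.4,0,-0.1,-0.3],[0,0,0,-0.4,0,-0.1,-0.3],[0,0,0,-0.4,0,-0.1,-0.3]]}}

```text
t: 10.25
tool_pos: [0.5261, -0.2234, 0.2151]
tool_rot: [2.189, 2.249, 0.001]
contact_force: [0.8, 0.7, 0.3]
opening: 0.0557
grip_force: 0.0
```

Run:
```python
from station import *
from h import *
d=get_image("scene");w=get_image("top")
a=cv2.resize(d["img"][200:360,255:415],(400,400),interpolation=cv2.INTER_CUBIC)
b=cv2.resize(w["img"][220:320,300:400],(400,400),interpolation=cv2.INTER_CUBIC)
cv2.imwrite("pics/s5.png",np.hstack([a,b]))
```

```text
(no output)
```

View pics/s5.png

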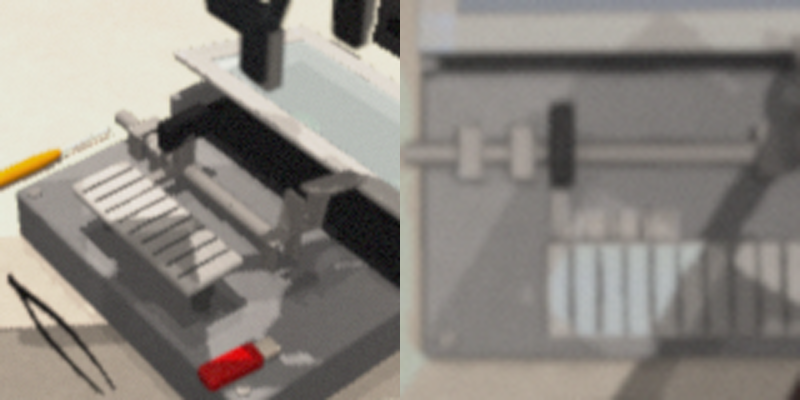

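The lid is open, the bar is drawn and its lug is past the last tooth at crop (560,215). The catch is back up, its corner at scene pixel (285,274) as at the start. The arm is clear, and the USB stick, tweezers and screwdriver lie where they were.

```bash
python3 -c "from station import *;print(finish_job())"
```

```text
the job is handed in; nothing more can be done
None
```

The job is handed in at about 10 s of the 38 s allowed: the last pictures show the lid up, the bolt drawn, the catch back up and the arm clear; the judge's verdict was not shown.

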